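Clear the run-out spool from the thread stand

ROBOT

A 7-joint arm with a two-finger parallel gripper is mounted at the origin on the work surface. World frame = base frame: x ahead of the robot, y to its left, z up, the work surface at z = 0. Lengths are in m, angles in rad, forces in N, time in s.
With the tool pointing down it reaches from about 0.4 to 0.85 m from the base axis. Payload 4.5 kg.
Tool frame: the origin (TCP) lies between the finger pads; the fingertips stand r.tip_reach ahead of it and the grasp point (between the pads) lies 3 mm ahead of it (r.tip_reach is the distance from the TCP to the fingertips, in m); z points along the fingers, y is the line along which they close (so a half turn about z gives the same grasp; the last joint's range is limited). The gripper opens to 88 mm and grips with 3 to 60 N. Pads are 18 mm wide; open, the fingers measure 123 mm over their backs; the gripper's body (75 mm by 187 mm) begins 45 mm behind the grasp point.
Start: joints at [1.299, 0.689, -0.195, 1.565, 0.157, 0.902, -0.215], TCP at [0.188, -0.596, 0.261] pointing down, gripper open.
Joint ranges: [-3.01, 3.01], [-0.46, 2.08], [-1.47, 1.51], [0.13, 2.56], [-1, 4.14], [0.04, 2.09], [-2.66, 2.66]. Speed limits (rad/s): [2.57, 2.57, 3.14, 3.14, 3.14, 3.14, 3.14].

INTERFACE

Orientations are given as a unit quaternion [x, y, z, w].
In Python, from plant import r gives the robot as it stands.
- The arm moves only by the tool step_arm, never from a script. Its argument "motion" is a list of rows, each an object with "dp": the shift along the tool's x, y, z in mm, a list of three; "twist": the turn, a rotation vector about the tool's x, y, z in rad, a list of three; "hand": the opening, from -1 (shut) to 1 (fully open). In form: [{"dp": [dx, dy, dz], "twist": [rx, ry, rz], "hand": hand}, ...]. A call has 1 to 5 rows; each row is the pose to reach, as a shift and turn from the pose commanded when the call began, along the tool's axes at that moment; what a row does not reach only later rows make up. A row lasts 1/8 s, in which the tool goes at most 62.5 mm and 10.7 degrees, less where a joint would pass 70% of its speed; a pose out of reach is approached as far as the arm can. A call with a gripper value outside its range is refused whole. The fingers move at their own pace and stop on an object; "force" is the grip in N (left out, the last holds). Time passes only in rows, so rows that repeat a pose let the fingers close. It gives the time, the measured TCP pose, the force, the opening and the grip force at its end, in the units of the state.
- r.get_state(): the state, without advancing time (a new reading comes with each control period).
- r.snapshot(name): name is "scene" or "top"; returns a dict with "pixels" (480x640x3 uint8, red, green, blue), "depth" (480x640 float32, m along the optical axis (not along the pixel's ray), 0 where there is no reading), "fx", "fy", "cx", "cy" (pixels), "D" ([k1, k2, p1, p2, k3] as OpenCV has them; the pictures are not rectified), "xyz" and "orientation" of the camera in the world. Camera axes: x right, y down, z forward; pixel columns grow to the right and rows downward; lengths in m; the calibration is good to about 2 mm. A picture is of the moment at which its call begins.
- r.finish_job(): hands the job in; it is judged then, once.
Trained networks look in the newest picture that a camera, given by its name, has taken for a name from the list of things; names that differ only in an ending like _2 or _b are one class to them, and where a whole thing is asked for, a point or a joint stands for the part that bears it (a point fixed in the world has none). Each returns a list of dicts, best first, with "score" (0 to 1); they miss things now and then, are a little off and sometimes report something else, mostly with a low value. They report only what shows in the picture. A call takes as long as a camera call.
- r.search_frame(camera, thing): "at" ([x, y, z] in m, in the coordinates of the camera as it stood for that picture, good to about 4 mm: the middle of the surface that is visible of it).
The state is a dict: "clock": time; "q": joint angles; "qd": joint speeds; "joint_torque": joint torques, N m; "tool_pos": TCP position; "eef_rot": TCP orientation; "contact_force": force on the tool from outside, world axes, zero at the start; "moment": the same for the moment, N m; "opening": opening from 0.0 (shut) to 1.0 (fully open); "finger_force": force on a finger pad.
Only numpy, scipy, OpenCV 4.12 (cv2) and the standard library are available. Lean on these libraries where they do the work, as an engineer would, in place of code of your own. Each camera call takes 0.05 s, during which the arm holds its last target. There are 200 camera calls.

TASK

The thread stand's keeper plate is holding down both spools. Pinch its wooden fin and slide it along the rail until the fin is in line with the full spool, so that only the full one stays covered; then draw the run-out spool straight up off its spindle and set it down upright in the middle of the shallow wooden tray on the red stool top, letting go only once it stands. Leave the full spool, the canisters and the polishing brush where they are.

Things in the scene. Friction and masses are not known exactly. Their poses are not given: they have to be found in the camera images.
- stand: fixed wooden spool stand: base board 140 (x) x 300 (y) x 18 mm, origin at its underside's centre, z up. Two steel spindles, 12 mm diameter, at x = +30, y = +55 and -55 mm, from z = 18 to z = 83 mm. A steel rail along y at x = -55, z = 78 mm, between wooden posts at y = +138 and -138 mm (tops at z = 92 mm), carries the keeper
- keeper_grip (a point): top centre of the keeper's wooden fin: 14 mm thick along the stand's y, 36 mm long along x, 30 mm high above the plate, top at z = 122 mm in the stand; axes as the stand's. Pinch it from above across its thickness and slide it along y: travel 85 mm either way from the stand's middle, about 2 N, stays where left. Starts near the middle
- keeper_mid (a point): point on the aluminium keeper plate's upper face (z = 92 mm in the stand), in the line of the spindles and level with the fin along y. Plate 4 mm thick, 52 mm to either side of this point along y, 14 mm beyond it in +x and 96 mm in -x to the rail; it lies just over the spindle tips, so a spool beneath it cannot come off. Axes as the stand's
- spool_used: the run-out spool: bare light wooden spool, dumbbell-shaped, 60 mm high, two flanges 44 mm diameter and 12 mm thick, slim 25 mm barrel between, 18 mm bore through. Stands over one of the two spindles. Origin at the centre of its underside, z along its axis. Grip it by the upper flange (48 to 60 mm above the origin); the spindle stands 5 mm out of its top
- spool_full: the full spool: same wooden spool but with a fat pale winding 54 mm in diameter between its flanges, on the other spindle; origin at the centre of its underside, z along its axis
- tray_in (a point): centre of the inner floor of the shallow wooden tray, 122 x 122 mm outside, walls 5 mm thick and 22 mm high outside, 17 mm above the inner floor; fixed, on the red stool top. Axes along its sides, z up
- stool_top: fixed red plastic stool top, 360 (x) x 300 (y) x 20 mm, origin at the centre of its underside; carries the tray and the canisters
- canister0: screw-top clear plastic canister of eyelets, 57 mm diameter, 64 mm high, standing on the stool top; origin at the centre of its underside; a bystander
- canister1: screw-top clear plastic canister of eyelets, 57 mm diameter, 64 mm high, standing on the stool top; origin at the centre of its underside; a bystander
- canister2: screw-top clear plastic canister of eyelets, 57 mm diameter, 64 mm high, standing on the stool top; origin at the centre of its underside; a bystander
- brush: polishing brush, lacquered wooden block on black bristles, 50 (x) x 150 (y) x 45 mm high, lying on the bench; origin at the centre of its underside; a bystander

How it is judged:
By the outcome, as a careful person would: the job done as asked, in the order asked, and still so for the second after the job is handed in, with the robot touching nothing.
It also fails if it takes over 56 s, if anything falls off the work surface, if the arm or the gripper's body presses on something with over 40 N, if the wrist force passes 120 N, or if a joint passes its speed limit or range.

## Working session

There is one attempt and no reset: what is moved stays moved. The work goes in short steps, Python scripts to look and compute and a tool call to move; the robot and the scene stay as the last step left them, time stands still between calls to the robot, and variables do not carry over. Pictures are saved under pics/ and viewed, at most 10 in all, crops included, and the job is handed in when it is done.

Besides the shell and the picture viewer there is one more tool, called after "Call:" as name(argument=value, ...) on one line, values as JSON. step_arm: Moves the arm, as the interface text tells. Its arguments: {"type":"object","properties":{"motion":{"type":"array"},"force":{"type":"number"}},"required":["motion"]}

```bash
mkdir -p pics; ls; cat > h.py <<'E'
import numpy as np, cv2
from scipy.spatial.transform import Rotation as R
from plant import r
def snap(cam,name=None):
    s=r.snapshot(cam)
    if name: cv2.imwrite(f'pics/{name}.png',s['pixels'][:,:,::-1])
    return s
def cam2w(s,p): return R.from_quat(s['orientation']).apply(np.asarray(p))+np.array(s['xyz'])
def cloud(s):
    d=s['depth']; K=np.array([[s['fx'],0,s['cx']],[0,s['fy'],s['cy']],[0,0,1]])
    v,u=np.mgrid[:480,:640]
    n=cv2.undistortPoints(np.stack([u,v],-1).reshape(-1,1,2).astype(np.float64),K,np.array(s['D'])).reshape(-1,2)
    P=np.c_[n*d.reshape(-1,1),d.reshape(-1)]
    W=cam2w(s,P).reshape(480,640,3); W[d==0]=np.nan
    return W
E
python3 - <<'E'
from h import *
print(r.get_state(), r.tip_reach)
for c in ['scene','top']:
    s=snap(c,c+'0'); np.savez(f'{c}0.npz',W=cloud(s),px=s['pixels']); print(c,s['xyz'],s['orientation'])
    for t in ['stand','keeper_grip','keeper_mid','spool_used','spool_full','tray_in','stool_top','canister0','brush']:
        print(t,[(round(a['score'],2),cam2w(s,a['at']).round(3).tolist()) for a in r.search_frame(c,t)[:4]])
E
```

```text
pics
{'clock': 0.0, 'q': array([ 1.29878413,  0.68997222, -0.19455613,  1.56634784,  0.15729235,
        0.90249719, -0.21511577]), 'qd': array([-0.00084555,  0.00069621,  0.00071416, -0.00082545, -0.00061485,
        0.00055449,  0.00043379]), 'joint_torque': array([ 8.02398717e-04, -5.27553964e+01, -1.26667690e+00, -1.53426969e+01,
       -5.26627398e-02,  6.58428617e-03,  1.71351776e-04]), 'tool_pos': array([ 0.18796641, -0.59544051,  0.25991739]), 'eef_rot': array([ 9.88324828e-01,  1.52358775e-01, -1.89560226e-04, -8.95742861e-04]), 'contact_force': array([-0.72189016,  0.12163792, -0.04708253]), 'moment': array([0.05507149, 0.0409018 , 0.02655128]), 'finger_force': 0.0, 'opening': 1.0012607718273092} 0.022
scene [1.50242217 0.16776195 0.66438862] [ 0.55547341  0.67239183 -0.38278439 -0.30465495]
stand [(0.84, [0.54, 0.162, 0.02])]
keeper_grip [(0.65, [0.526, 0.166, 0.091])]
keeper_mid [(0.71, [0.525, 0.165, 0.096]), (0.23, [0.659, -0.193, 0.024])]
spool_used [(0.8, [0.558, 0.095, 0.051])]
spool_full [(0.58, [0.592, 0.203, 0.061])]
tray_in [(0.92, [0.514, -0.277, 0.026]), (0.23,
[... 229 characters left out ...]
116, 0.041]), (0.45, [0.53, 0.164, 0.095]), (0.34, [0.66, -0.192, 0.022])]
top [ 0.39519291 -0.01652299  1.09549319] [-0.67711101  0.72559446 -0.08821429  0.08515633]
stand [(0.66, [0.523, 0.153, 0.02])]
keeper_grip [(0.92, [0.524, 0.167, 0.091]), (0.6, [0.689, -0.233, 0.084])]
keeper_mid []
spool_used [(0.79, [0.545, 0.086, 0.078])]
spool_full [(0.45, [0.584, 0.215, 0.079])]
tray_in [(0.9, [0.514, -0.282, 0.025]), (0.55, [0.586, -0.205, 0.023])]
stool_top [(0.94, [0.584, -0.205, 0.022])]
canister0 [(0.82, [0.679, -0.321, 0.082]), (0.81, [0.692, -0.144, 0.086]), (0.8, [0.687, -0.231, 0.084]), (0.28, [0.513, -0.279, 0.025])]
brush [(0.57, [0.782, 0.115, 0.047]), (0.36, [0.512, -0.28, 0.024])]
```

View pics/top0.png

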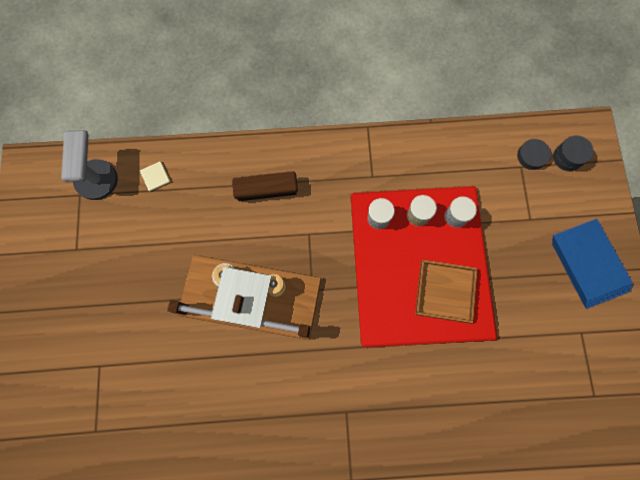

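View pics/scene0.png

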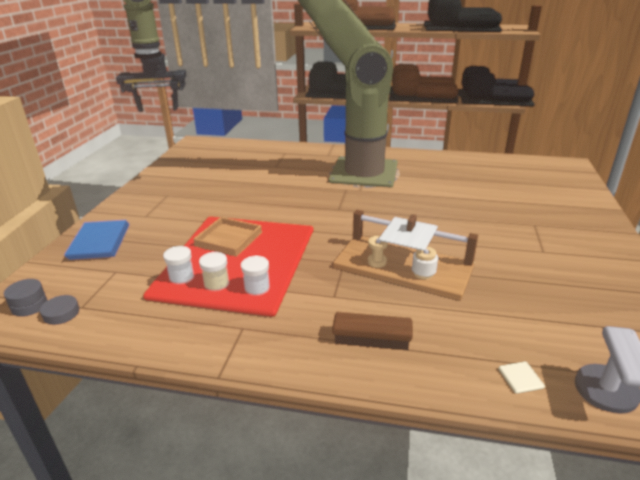

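The top picture shows the fin at about (238,303), the run-out spool at (276,285), the full spool at (221,273) and the tray at (447,291). The scene picture agrees: winding at (425,262), bare spool at (377,250). Next I fit the geometry from depth.

```bash
python3 - <<'E'
from h import *
d=np.load('top0.npz'); W=d['W']; px=d['px']
def sel(u0,u1,v0,v1,z0,z1):
    P=W[v0:v1,u0:u1].reshape(-1,3); P=P[np.isfinite(P[:,0])]
    return P[(P[:,2]>z0)&(P[:,2]<z1)]
P=W[240:345,160:335].reshape(-1,3); P=P[np.isfinite(P[:,0])]
print(np.histogram(P[:,2],bins=np.arange(-.005,.135,.005)))
def rect(P,n):
    c,s,a=cv2.minAreaRect(P[:,:2].astype(np.float32)*1000); print(n,np.round(c,1),np.round(s,1),round(a,1),P[:,2].mean().round(4),len(P))
rect(sel(205,275,255,335,.086,.1),'plate')
f=sel(225,250,290,316,.113,.13); rect(f,'fin')
b=sel(160,335,240,345,.012,.024); rect(b,'board')
for n,(a,c) in {'postL':((160,190),(295,325)),'postR':((292,322),(318,345))}.items():
    rect(sel(*a,*c,.085,.1),n)
u=sel(262,295,265,305,.072,.083); rect(u,'used')
c,rad=cv2.minEnclosingCircle(u[:,:2].astype(np.float32)*1000); print(c,rad)
rect(sel(205,240,255,290,.07,.083),'full')
rect(sel(410,485,255,330,.036,.05),'trayrim')
rect(sel(410,485,255,330,.021,.029),'trayfloor')
rect(sel(340,500,180,350,.015,.0225),'stool')
E
```

```text
(array([5069, 4536,   76,  463, 3623,  555,   40,   28,    7,    7,    9,
          5,   10,   27,   58,   55,  356,  365,  544, 2141,   97,   10,
          7,   10,   43,   80,    3,    0]), array([-0.005,  0.   ,  0.005,  0.01 ,  0.015,  0.02 ,  0.025,  0.03 ,
        0.035,  0.04 ,  0.045,  0.05 ,  0.055,  0.06 ,  0.065,  0.07 ,
        0.075,  0.08 ,  0.085,  0.09 ,  0.095,  0.1  ,  0.105,  0.11 ,
        0.115,  0.12 ,  0.125,  0.13 ,  0.135]))
plate [523.1 156.6] [141.8 111.5] 75.4 0.0917 2509
fin [507.7 168. ] [14.5 35.6] 75.3 0.1203 132
board [535.2 158.9] [300.6 141.9] 75.6 0.0177 4617
postL [512. 295.] [43.9 23.4] 74.2 0.0909 125
postR [448.2  45.7] [34.  23.5] 76.2 0.0913 119
used [550.4  92.2] [31.3 43.7] 84.3 0.0777 218
(551.18359375, 98.2123794555664) 21.996923446655273
full [582.2 210.9] [25.7 45.1] 55.5 0.0777 144
trayrim [ 514.1 -278.9] [124.  124.4] 77.5 0.0407 544
trayfloor [ 513.8 -284.5] [173.1 166. ] 86.0 0.0241 2930
stool [ 583.  -233.6] [299.6 359.9] 89.3 0.0194 14156
```

Call:
step_arm(motion=[{"dp": [52, -25, 0], "twist": [0, 0, 0.112], "hand": 1}, {"dp": [104, -49, 0], "twist": [0, 0, 0.224], "hand": 1}, {"dp": [157, -74, 0], "twist": [0, 0, 0.336], "hand": 1}, {"dp": [209, -98, 0], "twist": [0, 0, 0.448], "hand": 1}, {"dp": [261, -123, 0], "twist": [0, 0, 0.56], "hand": 1}], force=20)

```text
clock: 1.62
tool_pos: [0.4015, -0.3989, 0.2609]
eef_rot: [0.992, -0.129, 0.0, 0.0]
contact_force: [0.3, -1.1, 0.8]
opening: 1.003
finger_force: 0.0
```

```bash
cat >> h.py <<'E'
def to(p,az=None):
    s=r.get_state(); A=R.from_quat(s['eef_rot']); tx=A.as_matrix()[:,0]
    print('clk',round(s['clock'],2),'pos',s['tool_pos'].round(4),'az',np.degrees(np.arctan2(tx[1],tx[0])).round(2),'open',round(s['opening'],3),'F',s['contact_force'].round(1),'ff',s['finger_force'],'q',s['q'].round(2))
    d=A.inv().apply(np.array(p)-s['tool_pos'])*1000
    B=A if az is None else R.from_matrix(np.c_[[np.cos(az),np.sin(az),0],[np.sin(az),-np.cos(az),0],[0,0,-1]])
    print('dp',d.round(1),np.linalg.norm(d).round(1),'twist',(A.inv()*B).as_rotvec().round(3))
E
python3 -c "
from h import *
to([.5077,.168,.22],np.radians(-14.5))"
```

```text
clk 1.62 pos [ 0.4015 -0.3989  0.2609] az -14.78 open 1.003 F [ 0.3 -1.1  0.8] ff 0.0 q [ 0.7   0.61 -0.    1.75  0.    0.78 -1.13]
dp [ -41.9 -575.3   40.7] 578.2 twist [ 0.    -0.001 -0.005]
```

Call:
step_arm(motion=[{"dp": [-4, -58, 0], "twist": [0, 0, 0], "hand": 1}, {"dp": [-8, -116, 0], "twist": [0, 0, 0], "hand": 1}, {"dp": [-13, -174, 0], "twist": [0, 0, 0], "hand": 1}, {"dp": [-17, -232, 0], "twist": [0, 0, 0], "hand": 1}, {"dp": [-21, -290, 10], "twist": [0, 0, 0], "hand": 1}])

```text
clock: 2.25
tool_pos: [0.4536, -0.1125, 0.2514]
eef_rot: [0.992, -0.127, 0.001, 0.0]
contact_force: [0.4, 0.5, 0.2]
opening: 0.996
finger_force: 0.0
```

Call:
step_arm(motion=[{"dp": [-4, -57, 6], "twist": [0, 0, 0], "hand": 0.7}, {"dp": [-8, -114, 12], "twist": [0, 0, 0], "hand": 0.6}, {"dp": [-12, -171, 18], "twist": [0, 0, 0], "hand": 0.6}, {"dp": [-17, -228, 24], "twist": [0, 0, 0], "hand": 0.6}, {"dp": [-21, -285, 30], "twist": [0, 0, 0], "hand": 0.6}])

```text
clock: 2.88
tool_pos: [0.5043, 0.169, 0.2207]
eef_rot: [0.992, -0.127, 0.0, -0.0]
contact_force: [1.0, -0.5, -0.1]
opening: 0.8
finger_force: 0.0
```

```bash
python3 -c "
from h import *
to([.5077,.168,.118],np.radians(-14.5))"
```

```text
clk 2.88 pos [0.5043 0.169  0.2207] az -14.55 open 0.8 F [ 1.  -0.5 -0.1] ff 0.0 q [-0.46  0.63  0.09  1.9  -0.09  0.62 -2.15]
dp [3.500e+00 1.000e-01 1.027e+02] 102.7 twist [-0.    -0.001 -0.001]
```

Call:
step_arm(motion=[{"dp": [3.5, 0, 40], "twist": [0, 0, 0], "hand": 0.6}, {"dp": [3.5, 0, 75], "twist": [0, 0, 0], "hand": 0.6}, {"dp": [3.5, 0, 93], "twist": [0, 0, 0], "hand": 0.6}, {"dp": [3.5, 0, 101], "twist": [0, 0, 0], "hand": 0.6}, {"dp": [3.5, 0, 101], "twist": [0, 0, 0], "hand": 0.4}])

```text
clock: 3.5
tool_pos: [0.5074, 0.1661, 0.1197]
eef_rot: [0.992, -0.127, -0.0, 0.0]
contact_force: [-0.4, -0.4, 0.5]
opening: 0.716
finger_force: 0.0
```

Call:
step_arm(motion=[{"dp": [0, 0, 0], "twist": [0, 0, 0], "hand": 0.2}, {"dp": [0, 0, 0], "twist": [0, 0, 0], "hand": 0.0}, {"dp": [0, 0, 0], "twist": [0, 0, 0], "hand": -0.5}, {"dp": [0, 0, 0], "twist": [0, 0, 0], "hand": -1}, {"dp": [0, 0, 0], "twist": [0, 0, 0], "hand": -1}], force=20)

```text
clock: 4.12
tool_pos: [0.5074, 0.1661, 0.1198]
eef_rot: [0.992, -0.127, 0.0, -0.0]
contact_force: [0.2, 1.7, 0.1]
opening: 0.182
finger_force: 0.7
```

Call:
step_arm(motion=[{"dp": [0, 0, 0], "twist": [0, 0, 0], "hand": -1}, {"dp": [0, 0, 0], "twist": [0, 0, 0], "hand": -1}])

```text
clock: 4.38
tool_pos: [0.5075, 0.1663, 0.1198]
eef_rot: [0.992, -0.127, 0.0, -0.0]
contact_force: [-0.2, 0.1, 0.6]
opening: 0.156
finger_force: 20.0
```

```bash
python3 -c "
from h import *
y=np.array([.2504,.9681]);x=np.array([.9681,-.2504]);c=np.array([.5352,.1589])
p=r.get_state()['tool_pos'][:2]-c; print(p@x,p@y)
g=c+x*(p@x)+y*.055
to([*g,.119],np.radians(-14.5))"
```

```text
-0.028691005621369333 0.00025036619225247725
clk 4.38 pos [0.5075 0.1663 0.1198] az -14.54 open 0.156 F [-0.2  0.1  0.6] ff 19.999614022672176 q [-0.44  0.79  0.05  1.96 -0.1   0.39 -2.13]
dp [ -0.  -54.7   0.8] 54.8 twist [-0.    -0.    -0.001]
```

Call:
step_arm(motion=[{"dp": [0, -11, 0], "twist": [0, 0, 0], "hand": -1}, {"dp": [0, -22, 0], "twist": [0, 0, 0], "hand": -1}, {"dp": [0, -33, 0], "twist": [0, 0, 0], "hand": -1}, {"dp": [0, -44, 0], "twist": [0, 0, 0], "hand": -1}, {"dp": [0, -54.5, 0], "twist": [0, 0, 0], "hand": -1}])

```text
clock: 5.0
tool_pos: [0.5211, 0.2198, 0.1198]
eef_rot: [0.992, -0.127, -0.0, -0.0]
contact_force: [-1.8, -0.8, 4.3]
opening: 0.159
finger_force: 20.0
```

Call:
step_arm(motion=[{"dp": [0, 0, 0], "twist": [0, 0, 0], "hand": -1}, {"dp": [0, 0, 0], "twist": [0, 0, 0], "hand": -1}])

```text
clock: 5.25
tool_pos: [0.5211, 0.2198, 0.1198]
eef_rot: [0.992, -0.126, 0.0, -0.001]
contact_force: [-1.1, 2.0, 3.7]
opening: 0.158
finger_force: 20.0
```

```bash
python3 -c "
from h import *
y=np.array([.2504,.9681]);x=np.array([.9681,-.2504]);c=np.array([.5352,.1589])
p=r.get_state()['tool_pos'][:2]-c; print(p@x,p@y)
to([.551,.0982,.17],np.radians(75.5))"
```

```text
-0.02889896216167022 0.05544023869892359
clk 5.25 pos [0.5211 0.2198 0.1198] az -14.52 open 0.158 F [-1.1  2.   3.7] ff 19.999816913623363 q [-0.52  0.82  0.07  1.87 -0.12  0.46 -2.19]
dp [ 59.4 110.2 -50.4] 134.9 twist [-1.000e-03 -1.000e-03 -1.571e+00]
```

Call:
step_arm(motion=[{"dp": [0, 0, 0], "twist": [0, 0, 0], "hand": 0}, {"dp": [0, 0, 0], "twist": [0, 0, 0], "hand": 0}, {"dp": [0, 0, 0], "twist": [0, 0, 0], "hand": 0}, {"dp": [0, 0, -40], "twist": [0, 0, 0], "hand": 0}, {"dp": [0, 0, -80], "twist": [0, 0, 0], "hand": 0}])

```text
clock: 5.88
tool_pos: [0.5208, 0.2183, 0.2002]
eef_rot: [0.992, -0.127, -0.001, 0.001]
contact_force: [0.3, -0.1, -0.4]
opening: 0.498
finger_force: 0.0
```

Call:
step_arm(motion=[{"dp": [12, 20, 0], "twist": [0, 0, -0.17], "hand": 0.5}, {"dp": [24, 40, 0], "twist": [0, 0, -0.34], "hand": 0.5}, {"dp": [36, 60, 0], "twist": [0, 0, -0.51], "hand": 0.5}, {"dp": [48, 80, 0], "twist": [0, 0, -0.68], "hand": 0.5}, {"dp": [59, 110, 0], "twist": [0, 0, -0.85], "hand": 0.5}])

```text
clock: 6.5
tool_pos: [0.5509, 0.0972, 0.1996]
eef_rot: [0.955, 0.297, 0.0, -0.0]
contact_force: [1.2, -0.1, -0.3]
opening: 0.747
finger_force: 0.0
```

Call:
step_arm(motion=[{"dp": [0, 0, 0], "twist": [0, 0, -0.17], "hand": 0.5}, {"dp": [0, 0, 0], "twist": [0, 0, -0.34], "hand": 0.5}, {"dp": [0, 0, 0], "twist": [0, 0, -0.51], "hand": 0.5}, {"dp": [0, 0, 0], "twist": [0, 0, -0.68], "hand": 0.5}, {"dp": [0, 0, 0], "twist": [0, 0, -0.72], "hand": 0.5}])

```text
clock: 7.12
tool_pos: [0.5504, 0.097, 0.1995]
eef_rot: [0.791, 0.611, -0.0, -0.0]
contact_force: [0.3, -1.4, 0.3]
opening: 0.748
finger_force: 0.0
```

```bash
python3 - <<'E'
from h import *
to([.551,.0982,.075],np.radians(75.5))
s=snap('scene','scene1'); W=cloud(s)
s2=snap('top','top1'); W2=cloud(s2)
y=np.array([.2504,.9681]);x=np.array([.9681,-.2504]);c=np.array([.5352,.1589])
for t in ['keeper_grip','spool_used','spool_full']:
  print(t,[(round(a['score'],2),cam2w(s,a['at']).round(3).tolist()) for a in r.search_frame('scene',t)[:2]])
for n,w in (('scene',W),('top',W2)):
  P=w.reshape(-1,3); P=P[np.isfinite(P[:,0])]; q=np.c_[(P[:,:2]-c)@x,(P[:,:2]-c)@y]
  for nm,z0,z1,x0,x1,y0,y1 in (('fin',.112,.126,-.055,0,.02,.09),('plate',.088,.097,-.04,.06,-.02,.125),('used',.073,.083,0,.06,-.09,-.02)):
    m=(P[:,2]>z0)&(P[:,2]<z1)&(q[:,0]>x0)&(q[:,0]<x1)&(q[:,1]>y0)&(q[:,1]<y1)
    if m.sum(): print(n,nm,m.sum(),np.percentile(q[m],[1,50,99],axis=0).round(4).tolist(),P[m,2].mean())
im=np.hstack([s['pixels'][180:320,300:520],s2['pixels'][220:360,150:370]])
cv2.imwrite('pics/c1.png',cv2.resize(im[:,:,::-1],None,fx=1.8,fy=1.8))
E
```

```text
clk 7.12 pos [0.5504 0.097  0.1995] az 75.37 open 0.748 F [ 0.3 -1.4  0.3] ff 0.0 q [-0.03  0.7  -0.38  1.82  0.39  0.69 -0.89]
dp [  1.3   0.3 124.5] 124.5 twist [-0.     0.    -0.002]
keeper_grip [(0.83, [0.541, 0.213, 0.091])]
spool_used [(0.76, [0.559, 0.098, 0.055])]
spool_full [(0.68, [0.59, 0.204, 0.058])]
scene fin 79 [[-0.0472, 0.0488], [-0.0242, 0.0581], [-0.0103, 0.0632]] 0.11975240335533782
scene plate 944 [[-0.039, 0.0056], [0.0059, 0.0594], [0.0421, 0.1077]] 0.09236350389956197
scene used 178 [[0.0079, -0.0749], [0.0314, -0.0532], [0.0496, -0.0339]] 0.07775627663604644
top fin 134 [[-0.0468, 0.0484], [-0.0295, 0.054], [-0.012, 0.0623]] 0.12071333719427521
top plate 1085 [[-0.0394, 0.0237], [-0.0049, 0.0785], [0.0419, 0.1077]] 0.09172207865718064
```

View pics/c1.png

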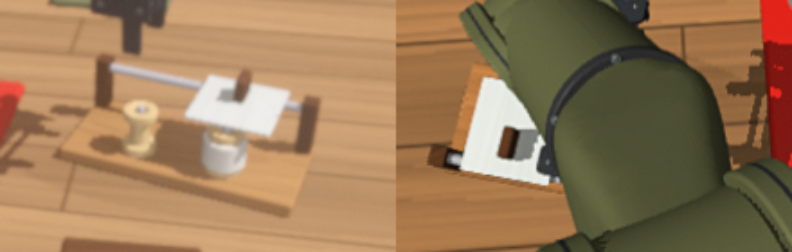

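The crop shows the plate with its fin over the white-wound spool (left panel, about (240,85)) and the bare spool free at (140,125). The fin is within about 1 mm of the full spool's line. Now the grasp.

Call:
step_arm(motion=[{"dp": [1.2, 0.3, 40], "twist": [0, 0, 0], "hand": 0.5}, {"dp": [1.2, 0.3, 75], "twist": [0, 0, 0], "hand": 0.5}, {"dp": [1.2, 0.3, 100], "twist": [0, 0, 0], "hand": 0.5}, {"dp": [1.2, 0.3, 118], "twist": [0, 0, 0], "hand": 0.5}, {"dp": [1.2, 0.3, 124], "twist": [0, 0, 0], "hand": 0.5}])

```text
clock: 8.0
tool_pos: [0.5506, 0.0986, 0.0748]
eef_rot: [0.791, 0.611, -0.001, -0.0]
contact_force: [0.2, 0.1, 0.8]
opening: 0.746
finger_force: 0.0
```

Call:
step_arm(motion=[{"dp": [0, 0, 0], "twist": [0, 0, 0], "hand": 0.2}, {"dp": [0, 0, 0], "twist": [0, 0, 0], "hand": -0.3}, {"dp": [0, 0, 0], "twist": [0, 0, 0], "hand": -0.3}, {"dp": [0, 0, 0], "twist": [0, 0, 0], "hand": -0.3}, {"dp": [0, 0, 0], "twist": [0, 0, 0], "hand": -0.3}], force=15)

```text
clock: 8.62
tool_pos: [0.5514, 0.0988, 0.0763]
eef_rot: [0.791, 0.611, 0.001, 0.0]
contact_force: [-0.4, -0.3, 5.3]
opening: 0.491
finger_force: 15.0
```

```bash
python3 -c "
from h import *
to([.551,.0982,.2])"
```

```text
clk 8.62 pos [0.5514 0.0988 0.0763] az 75.39 open 0.491 F [-0.4 -0.3  5.3] ff 15.00045551239964 q [-0.11  0.89 -0.26  1.89  0.5   0.42 -0.99]
dp [  -0.6   -0.2 -123.7] 123.7 twist [0. 0. 0.]
```

Call:
step_arm(motion=[{"dp": [0, 0, -8], "twist": [0, 0, 0], "hand": -0.3}, {"dp": [0, 0, -22], "twist": [0, 0, 0], "hand": -0.3}, {"dp": [0, 0, -40], "twist": [0, 0, 0], "hand": -0.3}, {"dp": [0, 0, -60], "twist": [0, 0, 0], "hand": -0.3}, {"dp": [0, 0, -80], "twist": [0, 0, 0], "hand": -0.3}])

```text
clock: 9.25
tool_pos: [0.5511, 0.0984, 0.1571]
eef_rot: [0.791, 0.611, 0.0, 0.0]
contact_force: [-0.8, -0.4, -0.4]
opening: 0.489
finger_force: 15.0
```

Call:
step_arm(motion=[{"dp": [0, 0, -20], "twist": [0, 0, 0], "hand": -0.3}, {"dp": [0, 0, -40], "twist": [0, 0, 0], "hand": -0.3}, {"dp": [0, 0, -50], "twist": [0, 0, 0], "hand": -0.3}])

```text
clock: 9.62
tool_pos: [0.5515, 0.0986, 0.2074]
eef_rot: [0.791, 0.611, 0.001, 0.0]
contact_force: [0.6, -0.4, -1.1]
opening: 0.493
finger_force: 15.0
```

```bash
python3 - <<'E'
from h import *
to([.514,-.279,.206])
s=snap('scene','scene2')
cv2.imwrite('pics/c2.png',cv2.resize(s['pixels'][130:320,300:520,::-1],None,fx=3,fy=3))
P=cloud(s).reshape(-1,3);P=P[np.isfinite(P[:,0])]
m=(abs(P[:,0]-.551)<.03)&(abs(P[:,1]-.098)<.03)&(P[:,2]>.1)&(P[:,2]<.26)
print(m.sum(),np.percentile(P[m],[1,50,99],axis=0).round(4).tolist())
print(np.histogram(P[m,2],bins=np.arange(.1,.26,.01)))
E
```

```text
clk 9.62 pos [0.5515 0.0986 0.2074] az 75.38 open 0.493 F [ 0.6 -0.4 -1.1] ff 15.000011931715562 q [-0.03  0.69 -0.39  1.81  0.39  0.71 -0.89]
dp [-374.8   59.     1.1] 379.5 twist [0. 0. 0.]
404 [[0.5224, 0.0774, 0.1509], [0.5587, 0.1062, 0.1702], [0.5797, 0.1192, 0.2581]]
(array([  0,   0,   0,   0,   1,  76, 125,  30,  21,  14,  64,  57,   0,
         0,   3]), array([0.1 , 0.11, 0.12, 0.13, 0.14, 0.15, 0.16, 0.17, 0.18, 0.19, 0.2 ,
       0.21, 0.22, 0.23, 0.24, 0.25]))
```

View pics/c2.png

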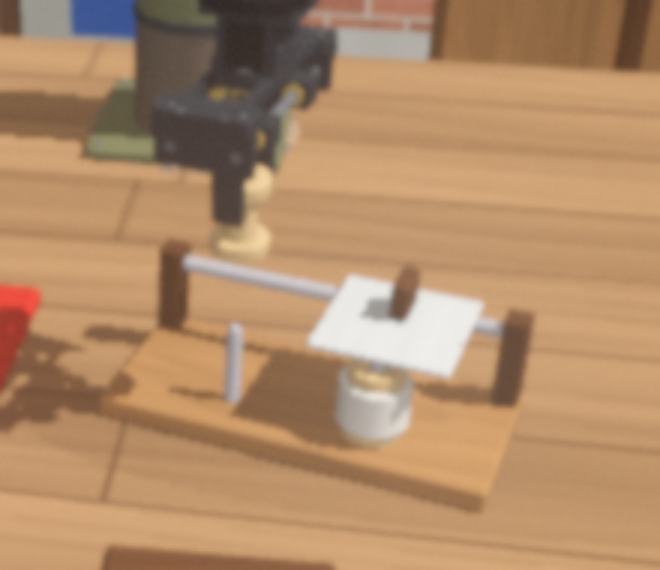

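The crop shows the spool held upright at (240,215), the spindle bare at (235,362), and the keeper still over the full spool. Next, carry it to the tray.

Call:
step_arm(motion=[{"dp": [-40, 6, 0], "twist": [0, 0, 0], "hand": -0.3}, {"dp": [-90, 14, 0], "twist": [0, 0, 0], "hand": -0.3}, {"dp": [-140, 22, 0], "twist": [0, 0, 0], "hand": -0.3}, {"dp": [-190, 30, 0], "twist": [0, 0, 0], "hand": -0.3}, {"dp": [-240, 38, 0], "twist": [0, 0, 0], "hand": -0.3}])

```text
clock: 10.3
tool_pos: [0.5268, -0.1448, 0.2054]
eef_rot: [0.791, 0.612, -0.0, -0.0]
contact_force: [0.7, -0.1, 0.4]
opening: 0.493
finger_force: 15.0
```

Call:
step_arm(motion=[{"dp": [-45, 7, 0], "twist": [0, 0, 0], "hand": -0.3}, {"dp": [-85, 13, 0], "twist": [0, 0, 0], "hand": -0.3}, {"dp": [-115, 18, 0], "twist": [0, 0, 0], "hand": -0.3}, {"dp": [-135, 21, 0], "twist": [0, 0, 0], "hand": -0.3}, {"dp": [-135, 21, 30], "twist": [0, 0, 0], "hand": -0.3}])

```text
clock: 10.92
tool_pos: [0.5146, -0.2816, 0.1767]
eef_rot: [0.792, 0.61, 0.001, 0.002]
contact_force: [0.9, -0.2, -0.9]
opening: 0.491
finger_force: 15.0
```

```bash
python3 -c "
from h import *
to([.514,-.279,.083])"
```

```text
clk 10.93 pos [ 0.5146 -0.2816  0.1767] az 75.2 open 0.491 F [ 0.9 -0.2 -0.9] ff 14.999695255446568 q [ 0.67  0.77 -0.43  1.76  0.47  0.71 -0.28]
dp [ 2.5 -1.7 93.7] 93.8 twist [0. 0. 0.]
```

Call:
step_arm(motion=[{"dp": [2, -1, 25], "twist": [0, 0, 0], "hand": -0.3}, {"dp": [2, -1, 50], "twist": [0, 0, 0], "hand": -0.3}, {"dp": [2, -1, 70], "twist": [0, 0, 0], "hand": -0.3}, {"dp": [2, -1, 84], "twist": [0, 0, 0], "hand": -0.3}, {"dp": [2, -1, 88], "twist": [0, 0, 0], "hand": -0.3}])

```text
clock: 11.55
tool_pos: [0.513, -0.2764, 0.087]
eef_rot: [0.791, 0.612, -0.0, -0.001]
contact_force: [0.7, -0.7, -0.5]
opening: 0.491
finger_force: 15.0
```

Call:
step_arm(motion=[{"dp": [0, 0, 1], "twist": [0, 0, 0], "hand": -0.3}, {"dp": [0, 0, 2], "twist": [0, 0, 0], "hand": -0.3}, {"dp": [0, 0, 3], "twist": [0, 0, 0], "hand": -0.3}, {"dp": [0, 0, 3], "twist": [0, 0, 0], "hand": -0.3}])

```text
clock: 12.05
tool_pos: [0.5132, -0.2771, 0.085]
eef_rot: [0.791, 0.611, 0.0, 0.0]
contact_force: [-0.4, -0.7, -1.0]
opening: 0.492
finger_force: 15.0
```

```bash
python3 -c "
from h import *
to([.514,-.279,.0825],np.radians(75.2))"
```

```text
clk 12.05 pos [ 0.5132 -0.2771  0.085 ] az 75.39 open 0.492 F [-0.4 -0.7 -1. ] ff 15.000010389576346 q [ 0.61  0.91 -0.34  1.81  0.56  0.52 -0.36]
dp [-1.7  1.2  2.5] 3.2 twist [0.    0.    0.003]
```

Not touching yet; creep further down.

Call:
step_arm(motion=[{"dp": [-1.5, 1, 0.5], "twist": [0, 0, 0], "hand": -0.3}, {"dp": [-1.5, 1, 1], "twist": [0, 0, 0], "hand": -0.3}, {"dp": [-1.5, 1, 1.5], "twist": [0, 0, 0], "hand": -0.3}, {"dp": [-1.5, 1, 2], "twist": [0, 0, 0], "hand": -0.3}, {"dp": [-1.5, 1, 2], "twist": [0, 0, 0], "hand": -0.3}])

```text
clock: 12.68
tool_pos: [0.5138, -0.2787, 0.0833]
eef_rot: [0.791, 0.611, -0.0, 0.0]
contact_force: [-1.2, 0.6, 4.7]
opening: 0.493
finger_force: 15.0
```

Call:
step_arm(motion=[{"dp": [0, 0, 0.5], "twist": [0, 0, 0], "hand": -0.3}, {"dp": [0, 0, 1], "twist": [0, 0, 0], "hand": -0.3}, {"dp": [0, 0, 1], "twist": [0, 0, 0], "hand": -0.3}])

```text
clock: 13.05
tool_pos: [0.5138, -0.2788, 0.0832]
eef_rot: [0.791, 0.611, -0.0, 0.001]
contact_force: [-3.1, -0.2, 11.7]
opening: 0.489
finger_force: 15.0
```

Call:
step_arm(motion=[{"dp": [0, 0, -1], "twist": [0, 0, 0], "hand": -0.3}, {"dp": [0, 0, -1], "twist": [0, 0, 0], "hand": -0.3}])

```text
clock: 13.3
tool_pos: [0.5138, -0.2788, 0.0833]
eef_rot: [0.791, 0.611, -0.0, 0.0]
contact_force: [-1.4, 0.4, 7.7]
opening: 0.489
finger_force: 15.0
```

Call:
step_arm(motion=[{"dp": [0, 0, 0], "twist": [0, 0, 0], "hand": 0.1}, {"dp": [0, 0, 0], "twist": [0, 0, 0], "hand": 0.2}, {"dp": [0, 0, 0], "twist": [0, 0, 0], "hand": 0.4}, {"dp": [0, 0, 0], "twist": [0, 0, 0], "hand": 0.5}, {"dp": [0, 0, 0], "twist": [0, 0, 0], "hand": 0.5}])

```text
clock: 13.92
tool_pos: [0.5137, -0.2787, 0.0826]
eef_rot: [0.791, 0.611, -0.0, -0.0]
contact_force: [-0.5, 0.9, 0.1]
opening: 0.746
finger_force: 0.0
```

Call:
step_arm(motion=[{"dp": [0, 0, -15], "twist": [0, 0, 0], "hand": 0.5}, {"dp": [0, 0, -40], "twist": [0, 0, 0], "hand": 0.5}, {"dp": [0, 0, -80], "twist": [0, 0, 0], "hand": 0.5}, {"dp": [0, 0, -130], "twist": [0, 0, 0], "hand": 0.5}, {"dp": [0, 0, -180], "twist": [0, 0, 0], "hand": 0.5}])

```text
clock: 14.55
tool_pos: [0.5135, -0.2786, 0.2653]
eef_rot: [0.791, 0.612, 0.0, 0.0]
contact_force: [0.3, -1.0, -0.9]
opening: 0.752
finger_force: 0.0
```

Call:
step_arm(motion=[{"dp": [-50, 0, 0], "twist": [0, 0, 0], "hand": 0.5}, {"dp": [-100, 0, 0], "twist": [0, 0, 0], "hand": 0.5}, {"dp": [-150, 0, 0], "twist": [0, 0, 0], "hand": 0.5}, {"dp": [-200, 0, 0], "twist": [0, 0, 0], "hand": 0.5}, {"dp": [-200, 0, 0], "twist": [0, 0, 0], "hand": 0.5}])

```text
clock: 15.18
tool_pos: [0.4599, -0.4776, 0.263]
eef_rot: [0.794, 0.608, -0.002, 0.001]
contact_force: [0.0, -0.0, -0.4]
opening: 0.752
finger_force: 0.0
```

```bash
python3 - <<'E'
from h import *
to([.514,-.279,.2])
s=snap('scene','scene3'); t=snap('top')
for n,S in (('scene',s),('top',t)):
  P=cloud(S).reshape(-1,3);P=P[np.isfinite(P[:,0])]
  m=(abs(P[:,0]-.514)<.045)&(abs(P[:,1]+.279)<.045)&(P[:,2]>.078)&(P[:,2]<.095)
  if m.sum()>5: print(n,m.sum(),P[m].mean(0).round(4),cv2.minEnclosingCircle(P[m][:,:2].astype(np.float32)*1000))
cv2.imwrite('pics/c3.png',cv2.resize(s['pixels'][180:330,140:500,::-1],None,fx=2.2,fy=2.2))
E
```

```text
clk 15.18 pos [ 0.4599 -0.4776  0.263 ] az 74.9 open 0.752 F [ 0.  -0.  -0.4] ff 0.0 q [ 0.99  0.77 -0.51  1.43  0.41  1.04  0.13]
dp [206.    0.6  62.3] 215.2 twist [0. 0. 0.]
scene 160 [ 0.5141 -0.2776  0.0839] ((512.9285278320312, -279.4407958984375), 23.94751739501953)
top 302 [ 0.5107 -0.2784  0.0839] ((510.52496337890625, -278.8192443847656), 22.687131881713867)
```

View pics/c3.png

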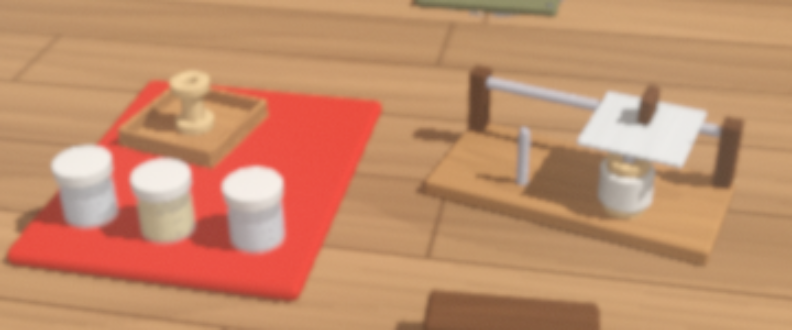

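The crop shows the spool upright in the middle of the tray at (192,105), the keeper over the full spool at (643,130), and the canisters and brush undisturbed. Handing in.

```bash
python3 -c "
from h import *
print(r.finish_job())"
```

```text
the job is handed in; nothing more can be done
None
```

The job is handed in: the keeper now covers only the full spool, and the run-out spool stands upright within about 4 mm of the tray's centre; the full spool, canisters and brush look unmoved in the last picture, at about 15 s on the clock.

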